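# Set the sprung hold-down of the heel drilling jig with its setting gauge

## Task

The hold-down of the green heel drilling jig stands too high. Push the setting gauge along the guide by its red knob until its block is home under the brass foot against the end stop, then wind the stop screw clockwise with its crank driver until the sprung foot just drags on the block: lightly pressed in by about 2 mm, never bottomed. Leave the screw at that setting, draw the gauge back by its knob until the block is clear of the foot but still lies flat in the guide, and leave the two heel blocks and the polish tin where they are.

Things in the scene. Friction and masses are not known exactly. Their poses are not given: they have to be found in the camera images.
- jig: Fixed jig: green bed plate 138 x 235 mm, 12 mm thick, lying on the bench, with two steel guide rails (12 mm high) along y, a steel end stop and a green C-frame (post on the +x side, bridge overhead, its top 80 mm above the bench). Origin: on the axis of the stop screw, at the underside of the bed (bench level). z up; the guide runs along y: its open end is at -y (bed ends at y = -155 mm), the end stop's face at y = +41 mm. The gauge has about 1.5 mm play between the rails.
- gauge: Loose aluminium setting gauge, 0.34 kg, lying on the bed between the rails: a block 67 mm (x) x 80 mm (y) x 21 mm high, a flat stem 18 mm wide and 8 mm high from it towards -y, and an upright red knob at the stem's end. Origin: centre of the block's underside, which rests on the bed 12 mm above the bench. z up, y along the guide as for the jig. The block is home under the foot when its +y face meets the end stop (origin at y = +1 mm in the jig's frame).
- knob (a point): Centre of the gauge's red knob: an upright cylinder of 22 mm diameter from 12 to 42 mm above the gauge's underside, 160 mm from the block's centre towards -y; this point is 27 mm above the gauge's underside, 39 mm above the bench. Less than 10 N moves the gauge.
- grip_mid (a point): Middle of the upright yellow revolving grip of the crank driver, whose hex bit stays seated in the stop screw's socket head: 19 mm diameter, 44 mm tall, 60 mm from the screw's axis. This point is 22 mm above the grip's lower end, 28 mm above the crank arm's top face, and 150 mm above the bench with the crank at 0 (the driver sinks with the screw). A tangential push of 1 to 2 N on the grip turns the driver, and it stays where it is left.
- crank (a joint): Angle of the crank driver and stop screw, rad, 0 with the screw fully up, growing as it turns clockwise seen from above, which winds the screw down 12 mm a turn (1.91 mm a radian). At 0 the crank arm points along the jig's +x and the foot is 12 mm above a gauge block beneath it; at the start it reads 0.6 to 3.4; its end stop is at 9.9.
- foot_pad (a point): Centre of the underside of the brass spring foot (27 mm across) at the lower end of the stop screw, on the screw's axis. With no block beneath, it goes down and up with the screw.
- foot (a joint): How far the spring foot is pressed up into the screw, m: 0 hanging free, 0.006 bottomed. It takes about 1.2 N to start and 1.2 N more for each millimetre.
- heel_0: Black heel block, 68 x 68 x 21 mm, loose bystander on the bench left of the jig; origin at the centre of its underside.
- heel_1: Second black heel block, as the first.
- tin_4: Yellow polish tin, 73 mm across, 22 mm high, loose bystander right of the jig; origin at the centre of its underside.

How it is judged:
On the way, in this order (a step that is already met when the one before it is completed fails the run):
1. the gauge block is home under the foot (within 12 mm), the foot still clear of it (y of gauge in the frame of jig above -0.011 m and value of joint foot below 0.0004 m and contact force between foot and gauge below 0.3 N), for 0.2 s.
2. the screw is wound down and stands still with the foot pressed in 0.7 to 4 mm on the block (y of gauge in the frame of jig above -0.012 m and value of joint foot between 0.0007 and 0.004 m and velocity of joint crank between -0.2 and 0.2 rad/s), for 0.4 s.
3. the gauge is drawn back with the foot dragging on its block (y of gauge in the frame of jig below -0.016 m and contact force between foot and gauge above 0.6 N), for 0.04 s.
At the end, for the whole second after the job is handed in: The gauge lies flat and still in the guide, its block's centre 56 to 115 mm back from the screw's axis; the screw stands still, the free foot 0.7 to 4 mm lower than the gauge block is high: its underside 29.0 to 32.3 mm above the bench (y of gauge in the frame of jig between -0.115 and -0.056 m and z of gauge in the frame of jig between 0.0095 and 0.015 m and angle between gauge's own z axis and vertical below 0.05 rad and x of gauge in the frame of jig between -0.006 and 0.006 m and z of foot_pad in the frame of jig between 0.029 and 0.0323 m and linear speed of gauge below 0.01 m/s and velocity of joint crank between -0.2 and 0.2 rad/s); the robot touches nothing.
It fails at once if the foot is bottomed: it presses on the gauge with more than 12 N (contact force between foot and gauge above 12 N).
It fails at once if the gauge is lifted out of the guide (20 mm off the bed) (z of gauge in the frame of jig above 0.032 m).
It fails at once if the first heel block is moved by more than 20 mm (distance of heel_0 from where it was at the start of the episode above 0.02 m).
It fails at once if the second heel block is moved by more than 20 mm (distance of heel_1 from where it was at the start of the episode above 0.02 m).
It fails at once if the polish tin is moved by more than 20 mm (distance of tin_4 from where it was at the start of the episode above 0.02 m).
It also fails if it takes over 61 s, if anything falls off the work surface, if the arm or the gripper's body presses on something with over 40 N, if the wrist force passes 120 N, or if a joint passes its speed limit or range.

## Robot

A 6-joint arm with a two-finger parallel gripper is mounted at the origin on a cart in front of the work surface, level with it; the furniture and walls round the work are solid. World frame = base frame: x ahead of the robot, y to its left, z up, the work surface at z = 0. Lengths are in m, angles in rad, forces in N, time in s.
With the tool pointing down it reaches from about 0.35 to 0.875 m from the base axis. Payload 4.2 kg.
Tool frame: the origin (TCP) lies at the very end of the fingers, on their centre line; the grasp point (between the pads) lies 19 mm behind it; z points along the fingers, x is the direction in which the jaws open and shut, and the axes are right-handed (so a half turn about z gives the same grasp; the last joint's range is limited). The gripper opens to 85 mm and grips with 20 to 120 N. Pads are 22 mm wide; open, the fingers measure 114 mm over their backs; the gripper's body (76 mm by 85 mm) begins 54 mm behind the grasp point. The pads swing forward as they close: fully open they stand 13 mm farther back than shut.
Start: joints at [1.52, 0.385, 0.008, 0, -1.194, -0.259], TCP at [0.191, 0.595, 0.203] pointing down, gripper open.
Joint ranges: [-3.14, 3.14], [-1.21, 2.06], [-1.07, 1.41], [-3.16, 2.05], [-2.99, -0.16], [-3.1, 3.1]. Speed limits (rad/s): [2.79, 2.79, 3.14, 3.14, 3.14, 3.14].

## Interface

Orientations are given as a rotation vector (axis times angle).
In Python, from plant import monitor, vision, bot, spot_in, place_of gives the robot as it stands.
- The arm moves only by the shell command python3 -m jog 'ROWS' [FORCE]. ROWS is JSON, one flat list of numbers, 7 for each row, row after row: the shift along the tool's x, y, z in m, then the turn, a rotation vector about the tool's x, y, z in degrees, then the opening, from 0 (shut) to 1 (fully open). In form: [dx, dy, dz, rx, ry, rz, claw, dx, dy, dz, rx, ry, rz, claw, ...]. A call has 1 to 5 rows; each row is the pose to reach, as a shift and turn from the pose commanded when the call began, along the tool's axes at that moment; what a row does not reach only later rows make up. A row lasts 1/8 s, in which the tool goes at most 62.5 mm and 10.7 degrees, less where a joint would pass 70% of its speed; a pose out of reach is approached as far as the arm can. A call with a gripper value outside its range is refused whole. The fingers move at their own pace and stop on an object; FORCE is the grip in N (left out, the last holds). Time passes only in rows, so rows that repeat a pose let the fingers close. It gives the time, the measured TCP pose, the force and the opening at its end, in the units of the state.
- monitor.get_obs(): the state, without advancing time (a new reading comes with each control period).
- vision.grab_frame(name): name is "side" or "top" or "wrist"; returns a dict with "color" (384x512x3 uint8, red, green, blue), "mtx" (3x3 intrinsics, pixels), "dist_coeffs" ([k1, k2, p1, p2, k3] as OpenCV has them; the pictures are not rectified), "world_to_cam" (4x4, takes a point from world to camera coordinates); the wrist camera has in their place "T_tool_cam" (4x4, takes a point from camera to tool coordinates, whose origin is the TCP and whose axes are the tool frame's). Camera axes: x right, y down, z forward; pixel columns grow to the right and rows downward; lengths in m; the calibration is good to about 2 mm. A picture is of the moment at which its call begins: read the wrist's pose just before it. There is no depth.
- bot.sign_off(): hands the job in, once; it reports no verdict.
Trained networks look in the newest picture that a camera, given by its name, has taken for a name from the list of things; names that differ only in an ending like _2 or _b are one class to them, and where a whole thing is asked for, a point or a joint stands for the part that bears it (a point fixed in the world has none). Each returns a list of dicts, best first, with "score" (0 to 1); they miss things now and then, are a little off and sometimes report something else, mostly with a low value. They report only what shows in the picture. A call takes as long as a camera call.
- spot_in(camera, label): "at" ([x, y, z] in m, in world coordinates, good to about 4 mm: the middle of the surface that is visible of it).
- place_of(camera, label): "at" ([x, y, z] in m, in world coordinates, good to about 4 mm: a listed point, or the origin of a listed thing).
The state is a dict: "clock": time; "joint_positions": joint angles; "dq": joint speeds; "tau": joint torques, N m; "position": TCP position; "tool_rot": TCP orientation; "ft_force": force on the tool from outside, world axes, zero at the start; "wrist_torque": the same for the moment, N m; "finger_gap": finger opening in m.
Only numpy, scipy, OpenCV 4.12 (cv2) and the standard library are available. Lean on these libraries where they do the work, as an engineer would, in place of code of your own. Each camera call takes 0.05 s, during which the arm holds its last target. There are 200 camera calls.

## Working session

There is one attempt and no reset: what is moved stays moved. The work goes in short steps, Python scripts to look and compute and a shell command to move; the robot and the scene stay as the last step left them, time stands still between calls to the robot, and variables do not carry over. Pictures are saved under pics/ and viewed, about 8 in all and at most 12, crops included, and the job is handed in when it is done.

```bash
mkdir -p pics; ls; cat > h.py <<'E'
from plant import monitor, vision, bot, spot_in, place_of
import numpy as np, cv2
from scipy.spatial.transform import Rotation as R
def snap(c,name=None):
    f=vision.grab_frame(c)
    if name: cv2.imwrite('pics/'+name+'.png',f['color'][:,:,::-1])
    return f
def st():
    o=monitor.get_obs(); print('t',round(o['clock'],2),'p',np.round(o['position'],4),'rv',np.round(o['tool_rot'],3),'F',np.round(o['ft_force'],1),'gap',round(o['finger_gap'],4)); return o
E
python3 - <<'E'
from h import *
o=st(); print(R.from_rotvec(o['tool_rot']).as_matrix().round(3), o['joint_positions'])
for c in ('top','side'):
    f=snap(c,c+'0')
    for l in ('jig','gauge','knob','grip_mid','foot_pad','heel_0','tin_4'):
        print(c,l,[(np.round(d['at'],3).tolist(),round(d['score'],2)) for d in place_of(c,l)[:2]])
E
cd pics; python3 -c "
import cv2,numpy as np
cv2.imwrite('both.png',cv2.resize(np.vstack([cv2.imread('top0.png'),cv2.imread('side0.png')]),(400,600)))"
```

```text
pics
t 0.0 p [0.1903 0.5946 0.2021] rv [ 1.851e+00 -2.536e+00  2.000e-03] F [0.2 0.8 0.7] gap 0.0857
[[-0.305 -0.952 -0.001]
 [-0.952  0.305 -0.002]
 [ 0.002 -0.    -1.   ]] [ 1.51959843e+00  3.85546669e-01  6.58753905e-03 -5.18960349e-04
 -1.19400122e+00 -2.58605399e-01]
top jig [([0.536, -0.032, -0.0], 0.9)]
top gauge [([0.542, -0.112, 0.012], 0.87)]
top knob [([0.577, -0.262, 0.037], 0.64)]
top grip_mid [([0.486, -0.061, 0.141], 0.71), ([0.542, -0.107, 0.016], 0.56)]
top foot_pad []
top heel_0 [([0.563, 0.242, 0.0], 0.83), ([0.461, 0.26, -0.001], 0.57)]
top tin_4 [([0.574, -0.394, -0.003], 0.79)]
side jig [([0.535, -0.034, -0.001], 0.7)]
side gauge [([0.543, -0.109, 0.012], 0.66)]
side knob [([0.574, -0.265, 0.04], 0.57)]
side grip_mid [([0.575, -0.264, 0.042], 0.72), ([0.483, -0.064, 0.142], 0.51)]
side foot_pad []
side heel_0 [([0.56, 0.238, 0.001], 0.8), ([0.456, 0.256, -0.001], 0.52)]
side tin_4 [([0.576, -0.396, 0.002], 0.56)]
```

View pics/top0.png

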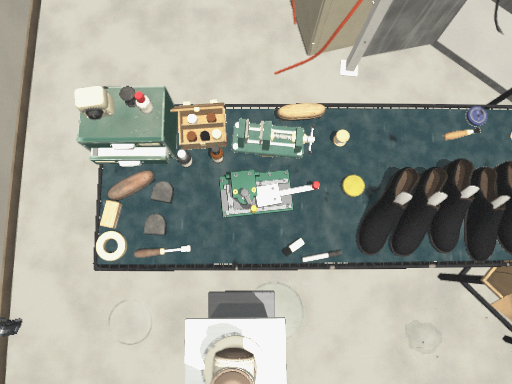

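View pics/side0.png

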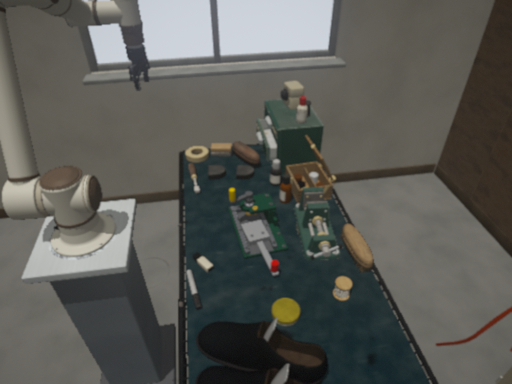

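The top view shows the jig at about (255,193), the red knob at (316,185), the crank grip at (253,209) and the tin at (353,185). The heels are at about (160,190) and (155,225), well off to the left. The network positions fit this: guide yaw is about 10°, gauge y about -79 mm, and crank about 2.8 rad. Next I'll move to a viewing pose above the jig.

```bash
python3 -m jog '[0.05,-0.045,-0.02,0,0,10,1, 0.09,-0.08,-0.03,0,0,20,1, 0.13,-0.12,-0.03,0,0,30,1, 0.17,-0.155,-0.033,0,0,40,1, 0.202,-0.183,-0.033,0,0,50,1]' 20
python3 -m jog '[-0.002,-0.055,-0.007,0,0,10,1, -0.004,-0.11,-0.014,0,0,20,1, -0.006,-0.165,-0.02,0,0,30,1, -0.008,-0.22,-0.027,0,0,40,1, -0.011,-0.272,-0.033,0,0,51,1]'
python3 -m jog '[-0.043,-0.033,-0.007,0,0,10,1, -0.086,-0.066,-0.014,0,0,20,1, -0.13,-0.1,-0.02,0,0,30,1, -0.173,-0.133,-0.027,0,0,40,1, -0.216,-0.167,-0.033,0,0,51,1]'
python3 -m jog '[0,0,0,0,0,0,1, 0,0,0,0,0,0,1]'
python3 - <<'E'
from h import *
o=st(); print(o['joint_positions'])
snap('wrist','w1')
for l in ('jig','gauge','knob','grip_mid','foot_pad','crank'):
    print(l,[(np.round(d['at'],4).tolist(),round(d['score'],2)) for d in place_of('wrist',l)[:2]])
E
```

```text
clock: 1.42
position: [0.3038, 0.3453, 0.2369]
tool_rot: [-0.597, 3.084, 0.002]
ft_force: [-0.2, -0.1, -0.2]
finger_gap: 0.0855
clock: 2.05
position: [0.4169, 0.0978, 0.27]
tool_rot: [0.782, 3.042, 0.002]
ft_force: [0.8, 0.8, 0.1]
finger_gap: 0.0858
clock: 2.68
position: [0.5271, -0.1522, 0.3027]
tool_rot: [2.01, 2.413, 0.001]
ft_force: [0.3, 0.3, 0.1]
finger_gap: 0.0854
clock: 2.92
position: [0.5262, -0.1504, 0.3019]
tool_rot: [-2.003, -2.419, 0.0]
ft_force: [0.1, -0.1, -0.2]
finger_gap: 0.0851
t 2.92 p [ 0.5262 -0.1504  0.3019] rv [-2.003 -2.419  0.   ] F [ 0.1 -0.1 -0.2] gap 0.0851
[ 1.77570510e-02  1.97668068e-01 -9.49771470e-03 -3.25771946e-04
 -1.36433192e+00 -1.40064405e+00]
jig [([0.5393, -0.0315, -0.0056], 0.67)]
gauge [([0.5403, -0.1007, 0.0132], 0.58)]
knob [([0.5721, -0.2641, 0.0396], 0.88)]
grip_mid [([0.4857, -0.0618, 0.1455], 0.69), ([0.541, -0.1028, 0.013], 0.61)]
foot_pad []Traceback (most recent call last):
  File "<stdin>", line 5, in <module>
ValueError: it knows: foot_pad, gauge, grip_mid, heel, jig, knob, tin
```

View pics/w1.png

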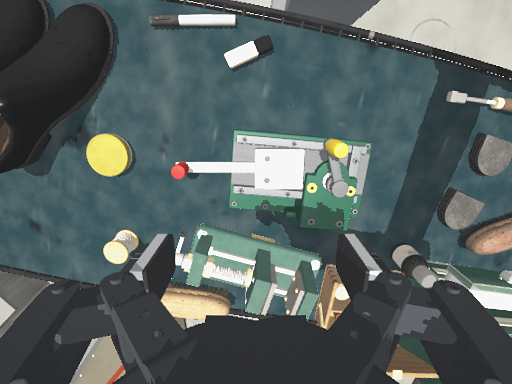

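The wrist view shows the knob at (179,171), the gauge block from x=255 to 305 and y=148 to 191, the crank hub near (337,188), and the grip top near (337,148). The tin at (109,155) is about 70 px clear of the knob. I'll turn these pixels into positions.

```bash
cat >> h.py <<'E'
def back(f,o,px,z):
    T=np.eye(4);T[:3,:3]=R.from_rotvec(o['tool_rot']).as_matrix();T[:3,3]=o['position'];T=T@f['T_tool_cam']
    u=cv2.undistortPoints(np.float64([px]).reshape(-1,1,2),f['mtx'],f['dist_coeffs']).reshape(-1,2)
    d=np.c_[u,np.ones(len(u))]@T[:3,:3].T; return T[:3,3]+d*((np.array(z)-T[2,3])/d[:,2])[:,None]
def blob(f,lo,hi,roi=None):
    h=cv2.cvtColor(f['color'],cv2.COLOR_RGB2HSV); m=cv2.inRange(h,lo,hi)
    n,l,s,c=cv2.connectedComponentsWithStats(m); i=[k for k in np.argsort(-s[1:,4])+1 if s[k,4]>20][:6]
    return [(c[k].round(1).tolist(),s[k].tolist()) for k in i]
E
python3 - <<'E'
from h import *
o=st(); f=snap('wrist')
print('red',blob(f,(0,150,80),(6,255,255))); print('yel',blob(f,(22,130,100),(35,255,255)))
pts=[(179,171),(255,148),(305,149),(255,190),(304,192),(337,188),(235,131),(371,143)]
print(back(f,o,pts,[.045,.033,.033,.033,.033,.115,.012,.012]).round(4))
c=f['color'][115:245,155:395,::-1]; cv2.imwrite('pics/w1c.png',cv2.resize(c,None,fx=3.3,fy=3.3,interpolation=cv2.INTER_CUBIC))
E
```

```text
t 3.23 p [ 0.5264 -0.1494  0.3026] rv [2.001e+00 2.421e+00 1.000e-03] F [-0.4 -0.2  0.2] gap 0.0854
red [([179.0, 169.9], [171, 162, 17, 16, 163]), ([115.0, 374.3], [106, 364, 18, 20, 85])]
yel [([107.0, 155.4], [87, 133, 42, 43, 1088]), ([335.1, 147.2], [326, 139, 22, 18, 217])]
[[ 0.5752 -0.2647  0.045 ]
 [ 0.5185 -0.152   0.033 ]
 [ 0.505  -0.0731  0.033 ]
 [ 0.5873 -0.139   0.033 ]
 [ 0.5755 -0.0578  0.033 ]
 [ 0.5393 -0.0345  0.115 ]
 [ 0.5    -0.1891  0.012 ]
 [ 0.476   0.0387  0.012 ]]
```

View pics/w1c.png

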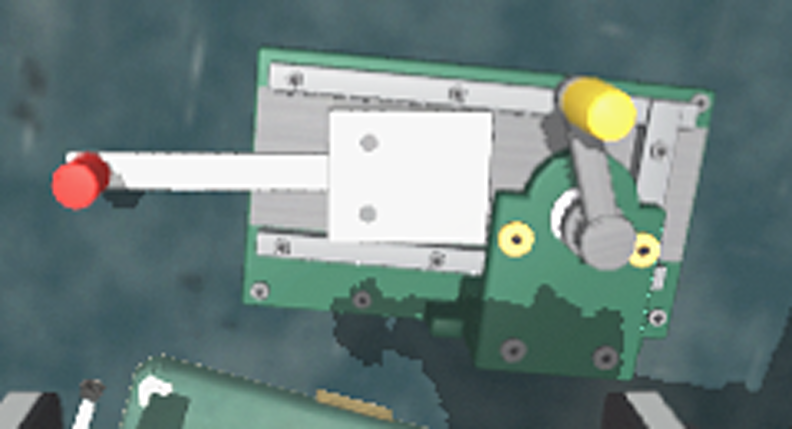

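Block, knob and hub positions fit the given sizes (block to knob 160 mm, z plausible), with guide yaw about 6–10°. Next I'll go down on the knob with the jaws along the guide.

```bash
python3 -m jog '[-0.05,0.01,0.02,0,0,0,1, -0.1,0.02,0.05,0,0,0,1, -0.122,0.025,0.09,0,0,0,1, -0.122,0.025,0.14,0,0,0,1, -0.122,0.025,0.18,0,0,0,1]'
python3 -m jog '[0,0,0.03,0,0,0,1, 0,0,0.055,0,0,0,1, 0,0,0.075,0,0,0,1, 0,0,0.093,0,0,0,1, 0,0,0.093,0,0,0,0.6]' 20
python3 -m jog '[0,0,0,0,0,0,0.3, 0,0,0,0,0,0,0.15, 0,0,0,0,0,0,0, 0,0,0,0,0,0,0, 0,0,0,0,0,0,0]' 30
```

```text
clock: 3.9
position: [0.5733, -0.2653, 0.12]
tool_rot: [-2.002, -2.419, 0.001]
ft_force: [-0.3, 0.5, -0.3]
finger_gap: 0.0856
clock: 4.53
position: [0.573, -0.2651, 0.0277]
tool_rot: [-2.001, -2.418, 0.002]
ft_force: [0.2, -1.1, -0.5]
finger_gap: 0.0698
clock: 5.15
position: [0.5739, -0.2656, 0.0294]
tool_rot: [2.003, 2.42, 0.0]
ft_force: [-0.8, 0.1, -0.2]
finger_gap: -0.0002
```

The jaws closed to zero, so the grasp missed. I'll look from here.

```bash
python3 - <<'E'
from h import *
o=st(); f=snap('wrist','w2')
g=snap('side','s2')
for c in('wrist','side'):
  for l in ('knob','gauge'): print(c,l,[(np.round(d['at'],4).tolist(),round(d['score'],2)) for d in place_of(c,l)[:2]])
a=f['color'][:,:,::-1]; b=g['color'][180:300,200:330,::-1]
cv2.imwrite('pics/m2.png',np.hstack([cv2.resize(a,(400,300)),cv2.resize(b,(325,300))]))
E
```

```text
t 5.15 p [ 0.5739 -0.2656  0.0294] rv [2.003 2.42  0.   ] F [-0.8  0.1 -0.2] gap -0.0002
wrist knob [([0.5727, -0.2667, 0.0394], 0.68)]
wrist gauge [([0.5426, -0.1055, 0.0113], 0.72)]
side knob [([0.5736, -0.2622, 0.0397], 0.84)]
side gauge []
```

View pics/m2.png

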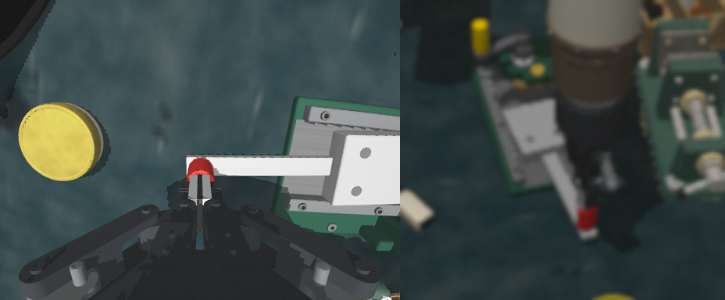

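```bash
python3 - <<'E'
from h import *
o=st(); f=snap('wrist')
print('red',blob(f,(0,150,80),(6,255,255)))
# stem edges in 512x384 px, at z=.020; block corner; tcp projection
s=1.28
print(back(f,o,[(187*s,157*s),(330*s,158*s),(330*s,175*s),(330*s,205*s),(345*s,133*s)],[.02,.02,.02,.012,.033]).round(4))
T=f['T_tool_cam'];Ti=np.linalg.inv(T)
def pr(p):
    P=Ti[:3,:3]@p+Ti[:3,3]; return cv2.projectPoints(P.reshape(1,3),np.zeros(3),np.zeros(3),f['mtx'],f['dist_coeffs'])[0].ravel().round(0)
M=R.from_rotvec(o['tool_rot']).as_matrix()
print('tcp px',pr(np.zeros(3)))
for x in(.55,.56,.574):
  for z in(.024,.054): print(x,z,pr(M.T@(np.array([x,-.2656,z])-o['position'])))
c=f['color'][170:310,180:330,::-1]; cv2.imwrite('pics/m3.png',cv2.resize(c,None,fx=4,fy=4,interpolation=cv2.INTER_CUBIC))
E
```

```text
t 5.45 p [ 0.5739 -0.2655  0.0292] rv [-2.003 -2.42   0.   ] F [-0.9 -0.2  0.4] gap -0.0002
red [([256.4, 215.6], [239, 202, 36, 30, 622])]
[[ 0.567  -0.2787  0.02  ]
 [ 0.5443 -0.1515  0.02  ]
 [ 0.5602 -0.1454  0.02  ]
 [ 0.5943 -0.127   0.012 ]
 [ 0.5185 -0.1557  0.033 ]]
tcp px [256. 219.]
0.55 0.024 [263. 182.]
0.55 0.054 [264. 197.]
0.56 0.024 [260. 197.]
0.56 0.054 [261. 213.]
0.574 0.024 [256. 216.]
0.574 0.054 [256. 235.]
```

View pics/m3.png

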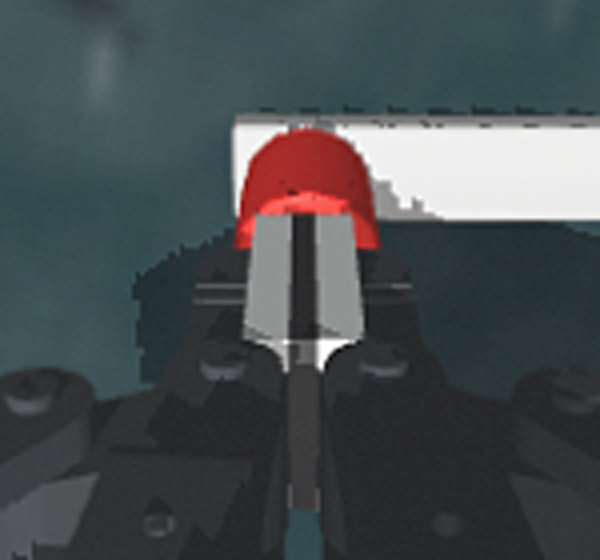

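```bash
python3 - <<'E'
from h import *
o=st(); f=snap('wrist'); T=f['T_tool_cam'];Ti=np.linalg.inv(T)
print(T.round(3),f['mtx'].round(0))
def pr(p):
    P=Ti[:3,:3]@np.array(p)+Ti[:3,3]; return cv2.projectPoints(P.reshape(1,3),np.zeros(3),np.zeros(3),f['mtx'],f['dist_coeffs'])[0].ravel().round(0)
for y in(-.011,0,.011):
  for z in(0,-.02,-.04): print('tool y,z',y,z,pr([-.01,y,z]),pr([.01,y,z]))
M=R.from_rotvec(o['tool_rot']).as_matrix()
w=lambda p: pr(M.T@(np.array(p)-o['position']))
for z in(.024,.054): print('knob',z,w([.574,-.2655-.011,z]),w([.574,-.2655+.011,z]))
g=snap('side'); K=g['world_to_cam']
for p in([.574,-.265,.024],[.574,-.265,.054],o['position']):
    P=K[:3,:3]@np.array(p)+K[:3,3]; print('side',cv2.projectPoints(P.reshape(1,3),np.zeros(3),np.zeros(3),g['mtx'],g['dist_coeffs'])[0].ravel().round(1))
c=g['color'][225:285,245:305,::-1]; cv2.imwrite('pics/s3.png',cv2.resize(c,None,fx=8,fy=8,interpolation=cv2.INTER_NEAREST))
E
```

```text
t 5.5 p [ 0.5739 -0.2655  0.0292] rv [-2.003 -2.42   0.   ] F [-0.6  0.8 -0.2] gap -0.0001
[[ 1.    -0.002  0.    -0.001]
 [ 0.002  0.96   0.281 -0.071]
 [-0.001 -0.281  0.96  -0.171]
 [ 0.     0.     0.     1.   ]] [[276.   0. 255.]
 [  0. 276. 188.]
 [  0.   0.   1.]]
tool y,z -0.011 0 [241. 203.] [272. 203.]
tool y,z -0.011 -0.02 [239. 214.] [274. 214.]
tool y,z -0.011 -0.04 [237. 229.] [276. 229.]
tool y,z 0 0 [241. 219.] [271. 219.]
tool y,z 0 -0.02 [240. 232.] [273. 232.]
tool y,z 0 -0.04 [238. 248.] [276. 248.]
tool y,z 0.011 0 [242. 234.] [271. 234.]
tool y,z 0.011 -0.02 [240. 248.] [273. 248.]
tool y,z 0.011 -0.04 [238. 266.] [275. 266.]
knob 0.024 [241. 213.] [272. 219.]
knob 0.054 [238. 232.] [275. 238.]
side [274.2 269.7]
side [274.6 262.6]
side [274.3 268.7]
```

View pics/s3.png

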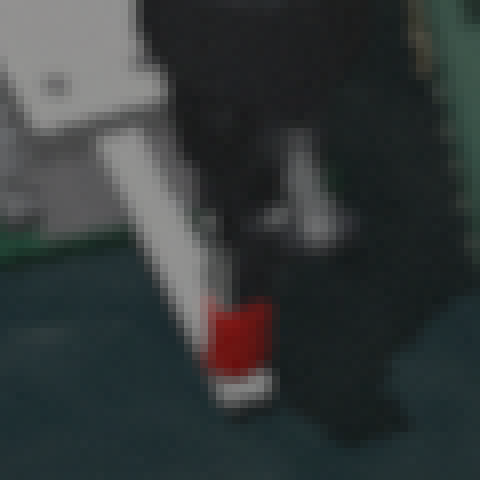

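The knob matches its estimate in both cameras (expected width 37 px, seen 36). The closed tips appear to sit over the knob's top rather than round it, so the fingers seem to end higher than the TCP reading suggests. I'll open, go a little lower and try again, watching the force.

```bash
python3 -m jog '[0,0,0,0,0,0,0.7, 0,0,0,0,0,0,0.7, 0,0,0.004,0,0,0,0.7, 0,0,0.008,0,0,0,0.7]' 30
python3 -m jog '[0,0,0,0,0,0,0.25, 0,0,0,0,0,0,0.1, 0,0,0,0,0,0,0.1, 0,0,0,0,0,0,0.1]' 30
python3 - <<'E'
from h import *
o=st(); f=snap('wrist','w4')
cv2.imwrite('pics/w4c.png',cv2.resize(f['color'][170:310,160:350,::-1],None,fx=3,fy=3))
E
```

```text
clock: 6.1
position: [0.5738, -0.2655, 0.0208]
tool_rot: [-2.003, -2.42, 0.0]
ft_force: [-0.1, -0.4, -0.1]
finger_gap: 0.0596
clock: 6.6
position: [0.5738, -0.2655, 0.0214]
tool_rot: [-2.003, -2.42, -0.0]
ft_force: [-1.0, 0.6, 0.4]
finger_gap: 0.0193
t 6.6 p [ 0.5738 -0.2655  0.0214] rv [-2.003 -2.42  -0.   ] F [-1.   0.6  0.4] gap 0.0193
```

View pics/w4c.png

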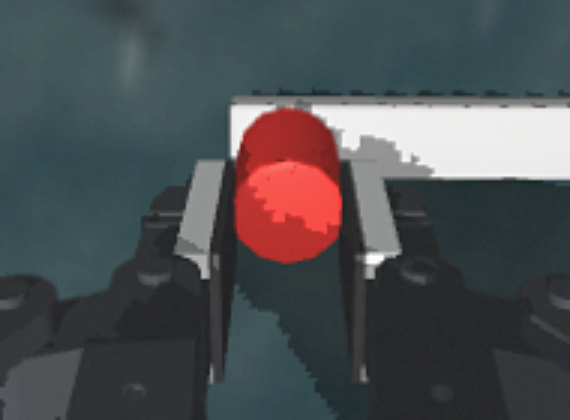

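The knob at about (290,190) in the crop is now between the pads. I'll hold a moment to see whether the gap settles on it.

```bash
python3 -m jog '[0,0,0,0,0,0,0.1, 0,0,0,0,0,0,0.1]' 30
```

```text
clock: 6.9
position: [0.5738, -0.2655, 0.0213]
tool_rot: [-2.003, -2.42, 0.0]
ft_force: [-1.4, 1.1, 1.1]
finger_gap: 0.0197
```

```bash
python3 -m jog '[0.01,0,0,0,0,0,0.1, 0.022,0.001,0,0,0,0,0.1, 0.034,0.001,0,0,0,0,0.1, 0.046,0.002,0,0,0,0,0.1, 0.055,0.002,0,0,0,0,0.1]' 30
python3 -m jog '[0.004,0,0,0,0,0,0.1, 0.007,0,0,0,0,0,0.1, 0.01,0,0,0,0,0,0.1]'
python3 - <<'E'
from h import *
o=st(); f=snap('wrist','w5')
for l in ('knob','gauge','jig'): print(l,[(np.round(d['at'],4).tolist(),round(d['score'],2)) for d in place_of('wrist',l)[:2]])
snap('top')
for l in ('knob','gauge','jig'): print(l,[(np.round(d['at'],4).tolist(),round(d['score'],2)) for d in place_of('top',l)[:2]])
print('red',blob(f,(0,150,80),(6,255,255)))
E
```

```text
clock: 7.52
position: [0.5658, -0.2101, 0.0214]
tool_rot: [2.002, 2.42, 0.001]
ft_force: [0.8, -2.5, 0.7]
finger_gap: 0.0194
clock: 7.9
position: [0.564, -0.2015, 0.0214]
tool_rot: [2.003, 2.419, 0.0]
ft_force: [0.5, -2.9, 0.4]
finger_gap: 0.0194
t 7.9 p [ 0.564  -0.2015  0.0214] rv [2.003 2.419 0.   ] F [ 0.5 -2.9  0.4] gap 0.0194
knob [([0.5632, -0.2013, 0.0408], 0.61)]
gauge [([0.5327, -0.0423, 0.0121], 0.65)]
jig []
knob [([0.5637, -0.1978, 0.0382], 0.46)]
gauge []
jig []
red [([255.4, 232.4], [238, 206, 36, 52, 1479])]
```

The gauge follows with about 3 N of drag. I'll creep up to the end stop and watch the force.

```bash
python3 -m jog '[0.003,0,0,0,0,0,0.1, 0.006,0,0,0,0,0,0.1, 0.009,0,0,0,0,0,0.1]'
python3 -m jog '[0.0015,0,0,0,0,0,0.1, 0.003,0,0,0,0,0,0.1]'
python3 -m jog '[0.0015,0,0,0,0,0,0.1, 0.003,0,0,0,0,0,0.1]'
```

```text
clock: 8.68
position: [0.5622, -0.1926, 0.0214]
tool_rot: [2.003, 2.419, 0.0]
ft_force: [1.1, -3.4, 2.0]
finger_gap: 0.0195
clock: 8.93
position: [0.5617, -0.1918, 0.0217]
tool_rot: [2.001, 2.419, -0.004]
ft_force: [1.6, -16.3, 1.0]
finger_gap: 0.0196
clock: 9.18
position: [0.5617, -0.1915, 0.0226]
tool_rot: [1.998, 2.417, -0.006]
ft_force: [2.3, -24.8, 2.8]
finger_gap: 0.0195
```

The block is home: the force rises sharply with the knob at (0.5617, -0.1915), which puts the screw axis near (0.5375, -0.034). This agrees with the hub pixel. I'll relieve the push, release, go up and move over the crank grip.

```bash
python3 -m jog '[-0.004,0,0,0,0,0,0.1, -0.004,0,0,0,0,0,0.35, -0.004,0,0,0,0,0,0.5, -0.004,0,0,0,0,0,0.6]' 30
python3 -m jog '[0,0,-0.05,0,0,0,0.6, 0,0,-0.1,0,0,0,0.6, 0,0,-0.15,0,0,0,0.6, 0.05,-0.02,-0.19,0,0,0,0.6, 0.1,-0.03,-0.21,0,0,0,0.6]'
python3 - <<'E'
from h import *
import time
o=st(); f=snap('wrist','w6')
for l in ('knob','gauge','jig','grip_mid'): print(l,[(np.round(d['at'],4).tolist(),round(d['score'],2)) for d in place_of('wrist',l)[:2]])
print('yel',blob(f,(22,130,100),(35,255,255)))
E
```

```text
clock: 9.68
position: [0.5611, -0.1896, 0.0207]
tool_rot: [-2.001, -2.42, 0.001]
ft_force: [0.1, -0.0, -0.2]
finger_gap: 0.0512
clock: 10.3
position: [0.5131, -0.0969, 0.233]
tool_rot: [2.004, 2.418, 0.003]
ft_force: [0.5, 0.7, -0.3]
finger_gap: 0.0509
t 10.3 p [ 0.5131 -0.0969  0.233 ] rv [2.004 2.418 0.003] F [ 0.5  0.7 -0.3] gap 0.0509
knob [([0.5578, -0.1954, 0.0387], 0.83)]
gauge [([0.5364, -0.0316, 0.012], 0.94)]
jig [([0.5397, -0.03, -0.0032], 0.76)]
grip_mid [([0.4812, -0.064, 0.1451], 0.89), ([0.5371, -0.029, 0.0007], 0.42)]
yel [([59.7, 158.6], [36, 141, 37, 48, 226]), ([297.8, 158.9], [289, 149, 23, 25, 226]), ([46.3, 179.8], [36, 170, 26, 16, 120]), ([29.0, 152.8], [26, 145, 11, 19, 46]), ([59.6, 162.8], [55, 159, 10, 10, 39])]
```

```bash
python3 -m jog '[0.02,-0.011,0,0,0,0,0.6, 0.039,-0.022,0.02,0,0,0,0.6, 0.039,-0.022,0.055,0,0,0,0.6, 0.039,-0.022,0.085,0,0,0,0.6, 0.039,-0.022,0.108,0,0,0,0.5]' 20
python3 -m jog '[0,0,0,0,0,0,0.3, 0,0,0,0,0,0,0.1, 0,0,0,0,0,0,0.05, 0,0,0,0,0,0,0.05]' 20
python3 - <<'E'
from h import *
o=st(); f=snap('wrist','w7')
cv2.imwrite('pics/w7c.png',cv2.resize(f['color'][130:310,130:380,::-1],None,fx=2.4,fy=2.4))
E
```

```text
clock: 11.18
position: [0.4837, -0.0646, 0.1205]
tool_rot: [-2.004, -2.416, 0.005]
ft_force: [-0.6, 1.2, 1.0]
finger_gap: 0.0428
clock: 11.68
position: [0.4842, -0.0636, 0.1227]
tool_rot: [-2.003, -2.419, 0.0]
ft_force: [2.4, -0.4, -10.5]
finger_gap: 0.0164
t 11.68 p [ 0.4842 -0.0636  0.1227] rv [-2.003 -2.419  0.   ] F [  2.4  -0.4 -10.5] gap 0.0164
```

View pics/w7c.png

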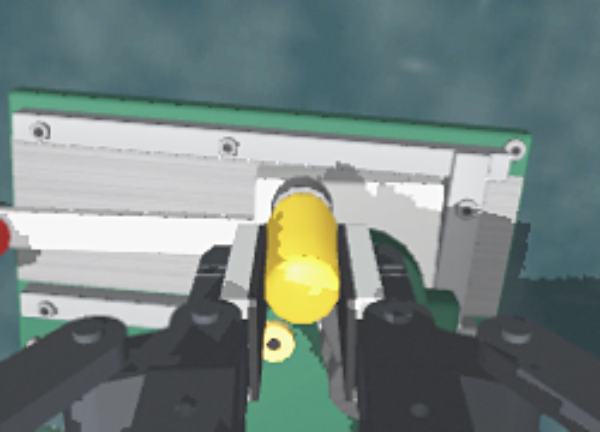

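The yellow grip, top at about (300,290) in the crop, is held between the pads, reading 16.4 mm. The reading was also about 2.5 mm low on the knob. The crank stands near 2.79 rad, so I need about 260° clockwise. I'll work out the circle in tool axes.

```bash
python3 - <<'E'
import numpy as np
b0=251.4;r=.0602
for c in range(4):
    s=np.radians(b0+65*c); print([(round(r*(np.cos(b)-np.cos(s)),4),round(r*(np.sin(b)-np.sin(s)),4)) for b in s+np.radians([13,26,39,52,65])])
E
```

```text
[(np.float64(0.0133), np.float64(-0.0029)), (np.float64(0.027), np.float64(-0.0026)), (np.float64(0.0402), np.float64(0.0006)), (np.float64(0.0523), np.float64(0.0068)), (np.float64(0.0628), np.float64(0.0155))]
[(np.float64(0.0082), np.float64(0.0109)), (np.float64(0.0138), np.float64(0.0233)), (np.float64(0.0164), np.float64(0.0367)), (np.float64(0.016), np.float64(0.0503)), (np.float64(0.0125), np.float64(0.0635))]
[(np.float64(-0.0064), np.float64(0.012)), (np.float64(-0.0153), np.float64(0.0223)), (np.float64(-0.0263), np.float64(0.0304)), (np.float64(-0.0389), np.float64(0.0357)), (np.float64(-0.0523), np.float64(0.0381))]
[(np.float64(-0.0136), np.float64(-0.0007)), (np.float64(-0.0267), np.float64(-0.0044)), (np.float64(-0.0387), np.float64(-0.011)), (np.float64(-0.0488), np.float64(-0.0201)), (np.float64(-0.0566), np.float64(-0.0313))]
```

```bash
python3 -m jog '[0.013,-0.003,0.001,0,0,0,0.05, 0.027,-0.0025,0.0015,0,0,0,0.05, 0.040,0.0005,0.002,0,0,0,0.05, 0.0525,0.007,0.003,0,0,0,0.05, 0.063,0.0155,0.0035,0,0,0,0.05]' 20
```

```text
clock: 12.35
position: [0.4884, 0.0024, 0.1203]
tool_rot: [2.002, 2.421, 0.0]
ft_force: [-1.0, -0.5, -3.4]
finger_gap: 0.0164
```

```bash
python3 -m jog '[0.008,0.011,0,0,0,0,0.05, 0.014,0.0235,0.001,0,0,0,0.05, 0.0165,0.037,0.0015,0,0,0,0.05, 0.016,0.0505,0.002,0,0,0,0.05, 0.0125,0.0635,0.002,0,0,0,0.05]' 20
python3 -m jog '[-0.0065,0.012,0,0,0,0,0.05, -0.0155,0.0225,0.001,0,0,0,0.05, -0.0265,0.0305,0.0015,0,0,0,0.05, -0.039,0.036,0.002,0,0,0,0.05, -0.0525,0.038,0.002,0,0,0,0.05]' 20
```

```text
clock: 12.98
position: [0.5495, 0.025, 0.1179]
tool_rot: [2.003, 2.42, 0.0]
ft_force: [-1.2, -2.2, -0.2]
finger_gap: 0.0164
clock: 13.6
position: [0.5951, -0.0201, 0.1156]
tool_rot: [-2.003, -2.419, 0.001]
ft_force: [-5.5, -0.6, 1.5]
finger_gap: 0.0165
```

```bash
python3 -m jog '[-0.0135,-0.0005,0.0005,0,0,0,0.05, -0.0265,-0.0045,0.001,0,0,0,0.05, -0.0385,-0.011,0.0015,0,0,0,0.05, -0.0485,-0.020,0.002,0,0,0,0.05, -0.0565,-0.0315,0.002,0,0,0,0.05]' 20
python3 -m jog '[0,0,0,0,0,0,0.05, 0,0,0,0,0,0,0.05, 0,0,0,0,0,0,0.05, 0,0,0,0,0,0,0.05]' 20
python3 - <<'E'
from h import *
o=st()
P=np.array([[.4842,-.0636],[.4884,.0024],[.5495,.025],[.5951,-.0201],o['position'][:2]])
s=np.linalg.lstsq(np.c_[2*P,np.ones(5)],(P**2).sum(1),rcond=None)[0]; c=s[:2]; print('centre',c,'r',np.sqrt(s[2]+c@c))
d=P[-1]-c; print('psi',np.degrees(np.arctan2(d[1],d[0])))
E
```

```text
clock: 14.22
position: [0.5751, -0.0802, 0.1136]
tool_rot: [2.003, 2.42, 0.004]
ft_force: [-3.1, 5.8, 1.2]
finger_gap: 0.0169
clock: 14.72
position: [0.5751, -0.0801, 0.1135]
tool_rot: [-2.003, -2.42, -0.0]
ft_force: [-4.1, 2.3, 2.1]
finger_gap: 0.0163
t 14.72 p [ 0.5751 -0.0801  0.1135] rv [-2.003 -2.42  -0.   ] F [-4.1  2.3  2.1] gap 0.0163
centre [ 0.5365032 -0.0338041] r 0.06020551984597501
psi -50.1979468455478
```

By the circle fit (r = 60.2 mm as given), the crank is at 7.32 rad, so the foot is pressed in about 2.0 mm, and it has stood still for 0.5 s. I'll release it, go back to the knob and grip it.

```bash
python3 -m jog '[0,0,0,0,0,0,0.3, 0,0,0,0,0,0,0.55, 0,0,0,0,0,0,0.6, 0,0,-0.04,0,0,0,0.6, 0,0,-0.08,0,0,0,0.6]' 20
python3 -m jog '[-0.04,-0.011,0,0,0,0,0.6, -0.08,-0.023,0,0,0,0,0.6, -0.107,-0.034,0.03,0,0,0,0.6, -0.107,-0.034,0.07,0,0,0,0.6, -0.107,-0.034,0.11,0,0,0,0.6]'
python3 - <<'E'
from h import *
o=st(); f=snap('wrist','w8'); print('red',blob(f,(0,150,80),(6,255,255)))
for l in ('knob','gauge','grip_mid'): print(l,[(np.round(d['at'],4).tolist(),round(d['score'],2)) for d in place_of('wrist',l)[:2]])
snap('top'); print('grip',[(np.round(d['at'],4).tolist(),round(d['score'],2)) for d in place_of('top','grip_mid')[:2]])
E
```

```text
clock: 15.35
position: [0.575, -0.0808, 0.1944]
tool_rot: [-2.003, -2.42, 0.001]
ft_force: [1.1, -0.1, -0.1]
finger_gap: 0.0516
clock: 15.98
position: [0.5618, -0.1929, 0.0829]
tool_rot: [2.004, 2.418, 0.001]
ft_force: [-0.3, 0.2, -0.4]
finger_gap: 0.0513
t 15.97 p [ 0.5618 -0.1929  0.0829] rv [2.004e+00 2.418e+00 1.000e-03] F [-0.3  0.2 -0.4] gap 0.0513
red [([256.5, 199.0], [243, 181, 28, 35, 645])]
knob [([0.5605, -0.1914, 0.0406], 0.82)]
gauge [([0.5324, -0.0292, 0.0138], 0.84)]
grip_mid [([0.5717, -0.0805, 0.1376], 0.95)]
grip [([0.5743, -0.0778, 0.1315], 0.51)]
```

```bash
python3 -m jog '[0,0,0.03,0,0,0,0.6, 0,0,0.05,0,0,0,0.6, 0,0,0.063,0,0,0,0.6, 0,0,0.063,0,0,0,0.3, 0,0,0.063,0,0,0,0.1]' 30
python3 -m jog '[0,0,0,0,0,0,0.1, 0,0,0,0,0,0,0.1, 0,0,0,0,0,0,0.1]' 30
python3 -m jog '[-0.004,0,0,0,0,0,0.1, -0.009,0,0,0,0,0,0.1, -0.014,0,0,0,0,0,0.1, -0.02,-0.0005,0,0,0,0,0.1, -0.026,-0.001,0,0,0,0,0.1]' 30
```

```text
clock: 16.9
position: [0.5625, -0.1921, 0.0221]
tool_rot: [2.002, 2.419, 0.002]
ft_force: [0.2, 0.9, -0.0]
finger_gap: 0.0192
clock: 17.27
position: [0.5625, -0.1921, 0.022]
tool_rot: [2.001, 2.419, 0.002]
ft_force: [-1.3, 0.9, 5.5]
finger_gap: 0.0192
clock: 17.9
position: [0.5658, -0.2152, 0.0219]
tool_rot: [-2.002, -2.42, -0.004]
ft_force: [-1.7, 12.5, 9.7]
finger_gap: 0.0191
```

The gauge is dragging back under the foot at about 12 N. I'll carry on to about 85 mm in all.

```bash
python3 -m jog '[-0.006,0,-0.001,0,0,0,0.1, -0.013,-0.0005,-0.001,0,0,0,0.1, -0.02,-0.0005,-0.001,0,0,0,0.1, -0.027,-0.001,-0.001,0,0,0,0.1, -0.034,-0.001,-0.001,0,0,0,0.1]' 30
python3 -m jog '[-0.007,0,0,0,0,0,0.1, -0.013,-0.0005,0,0,0,0,0.1, -0.019,-0.0005,0,0,0,0,0.1, -0.025,-0.001,0,0,0,0,0.1, -0.025,-0.001,0,0,0,0,0.1]' 30
python3 - <<'E'
from h import *
o=st(); f=snap('wrist','w9')
for l in ('knob','gauge','jig','grip_mid'): print(l,[(np.round(d['at'],4).tolist(),round(d['score'],2)) for d in place_of('wrist',l)[:2]])
E
```

```text
clock: 18.52
position: [0.5705, -0.2504, 0.0218]
tool_rot: [-2.002, -2.42, -0.001]
ft_force: [0.0, 2.3, 2.4]
finger_gap: 0.0194
clock: 19.15
position: [0.5744, -0.2772, 0.0217]
tool_rot: [2.003, 2.419, -0.001]
ft_force: [-0.5, -0.9, 1.8]
finger_gap: 0.0194
t 19.15 p [ 0.5744 -0.2772  0.0217] rv [ 2.003e+00  2.419e+00 -1.000e-03] F [-0.5 -0.9  1.8] gap 0.0194
knob [([0.5716, -0.2795, 0.036], 0.84), ([0.5782, -0.3937, 0.0047], 0.54)]
gauge [([0.5438, -0.1167, 0.012], 0.6)]
jig []
grip_mid []
```

```bash
python3 -m jog '[0,0,0,0,0,0,0.3, 0,0,0,0,0,0,0.5, 0,0,0,0,0,0,0.6, 0,0,-0.01,0,0,0,0.6, 0,0,-0.03,0,0,0,0.6]' 20
python3 -m jog '[0.01,0,-0.06,0,0,0,0.6, 0.04,0,-0.12,0,0,0,0.6, 0.08,-0.01,-0.18,0,0,0,0.6, 0.11,-0.02,-0.24,0,0,0,0.6, 0.11,-0.02,-0.25,0,0,0,0.6]'
python3 -m jog '[0,0,0,0,0,0,0.6, 0,0,0,0,0,0,0.6]'
python3 - <<'E'
from h import *
o=st(); f=snap('wrist','w10'); c=np.array([.5365,-.0338]);th=np.radians(9.1)
def jf(p): d=np.array(p[:2])-c; return (d@[np.cos(th),np.sin(th)]).round(4),(d@[-np.sin(th),np.cos(th)]).round(4)
for cam in('wrist','top','side'):
  if cam!='wrist': snap(cam)
  for l in ('knob','gauge','jig','grip_mid','foot_pad','heel_0','tin_4'): print(cam,l,[(np.round(d['at'],4).tolist(),round(d['score'],2),jf(d['at'])) for d in place_of(cam,l)[:2]])
E
```

```text
clock: 20.02
position: [0.5739, -0.2759, 0.0517]
tool_rot: [-2.002, -2.419, 0.001]
ft_force: [0.8, 0.4, -0.5]
finger_gap: 0.0515
clock: 20.65
position: [0.5344, -0.1708, 0.307]
tool_rot: [1.997, 2.417, 0.006]
ft_force: [0.5, 0.6, 0.3]
finger_gap: 0.051
clock: 20.9
position: [0.5337, -0.1716, 0.301]
tool_rot: [-2.003, -2.419, 0.0]
ft_force: [-0.1, 0.1, 0.1]
finger_gap: 0.0512
t 20.9 p [ 0.5337 -0.1716  0.301 ] rv [-2.003 -2.419  0.   ] F [-0.1  0.1  0.1] gap 0.0512
wrist knob [([0.5716, -0.2784, 0.0403], 0.77, (np.float64(-0.004), np.float64(-0.2471))), ([0.4513, 0.2633, -0.0009], 0.38, (np.float64(-0.0371), np.float64(0.3068)))]
wrist gauge [([0.5431, -0.1162, 0.0092], 0.82, (np.float64(-0.0065), np.float64(-0.0824)))]
wrist jig [([0.5386, -0.0289, -0.002], 0.83, (np.float64(0.0028), np.float64(0.0045)))]
wrist grip_mid [([0.5738, -0.0825, 0.1378], 0.93, (np.float64(0.0291), np.float64(-0.054))), ([0.5374, -0.0296, -0.002], 0.3, (np.float64(0.0016), np.float64(0.004)))]
wrist foot_pad []
wrist heel_0 [([0.5629, 0.2391, -0.0001], 0.77, (np.float64(0.0692), np.float64(0.2653))), ([0.45
[... 801 characters left out ...]
0.55, (np.float64(-0.0321), np.float64(0.3019)))]
top tin_4 [([0.5765, -0.3957, -0.0019], 0.76, (np.float64(-0.0177), np.float64(-0.3637)))]
side knob [([0.5711, -0.2768, 0.0384], 0.93, (np.float64(-0.0043), np.float64(-0.2454)))]
side gauge [([0.5449, -0.1203, 0.0126], 0.74, (np.float64(-0.0054), np.float64(-0.0867)))]
side jig []
side grip_mid [([0.5753, -0.0811, 0.1373], 0.67, (np.float64(0.0308), np.float64(-0.0528)))]
side foot_pad []
side heel_0 [([0.4558, 0.2599, -0.0014], 0.63, (np.float64(-0.0332), np.float64(0.3028))), ([0.5632, 0.2385, 0.0013], 0.55, (np.float64(0.0694), np.float64(0.2646)))]
side tin_4 [([0.578, -0.3953, 0.0021], 0.94, (np.float64(-0.0162), np.float64(-0.3635)))]
```

View pics/w10.png

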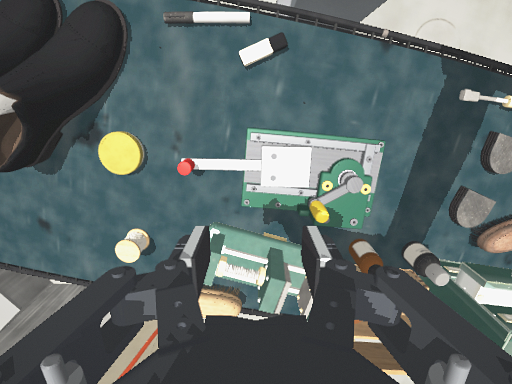

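The view shows the block at (285,167), clear of the frame and between the rails, with the grip parked at (318,211) and the tin at (121,152). The network puts the gauge about 6 mm off in x, the same as at the start. One close crop will show whether the block sits between the rails.

```bash
python3 -c "
import cv2
c=cv2.imread('pics/w10.png')[120:235,170:390]; cv2.imwrite('pics/w10c.png',cv2.resize(c,None,fx=3.6,fy=3.6,interpolation=cv2.INTER_CUBIC))"
```

```text
(no output)
```

View pics/w10c.png

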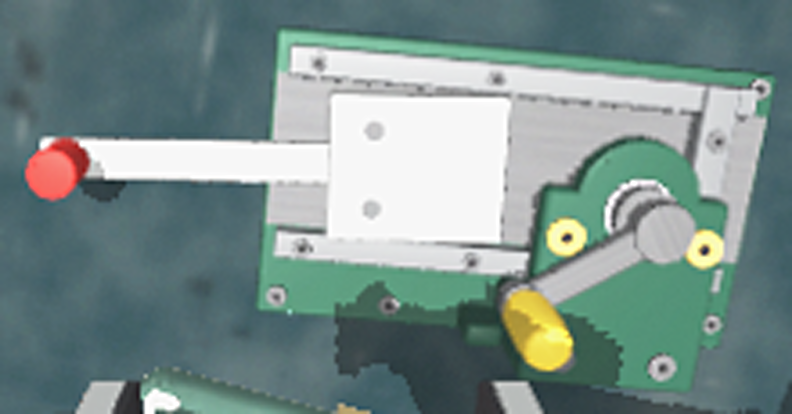

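```bash
python3 -c "
from h import *
st(); print(bot.sign_off())"
```

```text
t 22.1 p [ 0.5342 -0.1718  0.3017] rv [ 2.003  2.42  -0.   ] F [0.1 0.7 0.3] gap 0.0512
the job is handed in; nothing more can be done
None
```

I carried out all the steps and handed the job in at 22.1 s of the 61 s allowed; the hand-in reports no verdict.

- **Gauge home:** I pushed the gauge by its knob until the force jumped to about 25 N at the end stop. The foot was then about 7 mm clear of the block by calculation.
- **Screw set:** I gripped the crank grip and wound it about 260° clockwise, from about 2.8 to 7.32 rad. A circle fitted to the path gave a radius of 60.2 mm against the stated 60 mm. That puts the foot about 2.0 mm into the block, and the screw stood still for 0.5 s.
- **Gauge drawn back:** I pulled it about 86 mm. The pull was about 12 N while the foot dragged and 2 N or less once the block came clear.

**Last checks:** the gauge lies between the rails at about y = -0.085 m. The crank grip is where I left it, the heels and tin are within a few mm of where they started, and the robot touches nothing.

**What failed or disagreed:**
- **First knob grasp:** it closed on nothing at TCP height 0.029 m. I got it 8 mm lower and did not find out why.
- **Finger gap:** the gap read about 2.5 mm low on both the knob and the grip.
- **Gauge x position:** the networks put the gauge about 6 mm off in x, both at the start and at the end. In the close crop it sits between the rails, though its edges look a few degrees off the rail line, as at the start.
- **Foot height:** no camera could see the foot, so its height of about 31 mm comes only from the crank angle.

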